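# Tug-test the spool pins and load the sound one

## Task

One of the two wooden pins on the spool stand has come loose in its hole and the other is still tight: find out which by tugging each straight up with a firm pull of about 10 N, never more than 15 N (both have a few millimetres of free play first). Leave the loose pin standing drawn up about 2 cm so that it gets reglued, hold the tight pin under the pull for about a second to be sure of it without dragging it out of its hole, and only when both have been tested and let go put the empty spool down fully home on the tight pin. Do not disturb the other things on the mat.

Things in the scene. Friction and masses are not known exactly. Their poses are not given: they have to be found in the camera images.
- stand: Spool stand: birch board 220 x 80 x 22 mm screwed to the table, may lie at any yaw. Origin: centre of its underside, on the table; x along the row of pins, z up. The pins stand on its centre line, 55 mm either side of the origin (pin_a at -x, pin_b at +x).
- pin_a_top (a point): Highest point of pin_a, a round upright wooden dowel 10 mm in diameter with a domed top. It stands 70 mm out of its rubber bush, so its top is 98 mm above the table when fully down; both pins have 6 mm of free up-and-down play (under 2 N moves them) and start anywhere from 0 to 5 mm up in it. 
- pin_b_top (a point): Highest point of pin_b, the twin of pin_a, 110 mm from it, same size, same play. Which of the two pins is tight and which is loose cannot be seen and is not told: it is felt by tugging.
- seat_a (a point): Centre of the top of the bush around pin_a, 28 mm above the table: where the underside of a spool on that pin comes to rest. The bush is a black rubber ring 24 mm across, standing 6 mm proud of the board.
- seat_b (a point): The same for pin_b.
- pin_a (a joint): How far pin_a has been drawn out, its free play not counted, in m: 0 fully home, at most 0.045 (end stop). At the end of its play the tight one stops dead and stays put up to a pull of about 22 N, then drags out; the loose one slides on up from a pull of about 3 N and stays where it is left.
- pin_b (a joint): The same for pin_b.
- bush_a (a joint): How far the elastic bush around pin_a is stretched upward by a pull on the pin, in m: 0 at rest, about 0.05 mm per newton of pull (0.5 mm at 10 N), at most 5 mm; it springs back when the pin is let go. Too small to be read well here: use the force.
- bush_b (a joint): The same for pin_b.
- spool: Empty wooden spool standing upright on the mat, 56 mm high: two flanges 50 mm in diameter and 6 mm thick, between them a waist 34 mm in diameter, a 15 mm hole right through. About 45 g. Origin: centre of its underside, z up along the hole.
- button_jar: Glass jar with aluminium lid, 60 mm in diameter, 75 mm high; bystander. Origin: centre of its underside.
- pattern_weight: Dark steel pattern weight with a knob, 60 mm in diameter, 30 mm high; bystander. Origin: centre of its underside.
- rotary_cutter: Rotary cutter lying flat, 160 mm long, grey handle and round blade; bystander. Origin: in its underside, x towards the blade.
There are look-alikes about, which are no part of the job. Of the things like the stand, leave any that is blue or yellow; of the rest the larger one is meant.

How it is judged:
By the outcome, as a careful person would: the job done as asked, in the order asked, and still so for the second after the job is handed in, with the robot touching nothing.
It also fails if it takes over 72 s, if anything falls off the work surface, if the arm or the gripper's body presses on something with over 40 N, if the wrist force passes 120 N, or if a joint passes its speed limit or range.

## Robot

A 6-joint arm with a two-finger parallel gripper is mounted at the origin on the work surface. World frame = base frame: x ahead of the robot, y to its left, z up, the work surface at z = 0. Lengths are in m, angles in rad, forces in N, time in s.
With the tool pointing down it reaches from about 0.25 to 0.725 m from the base axis. Payload 4 kg.
Tool frame: the origin (TCP) lies midway between the tips of the shut fingers; the grasp point (between the pads) lies 19 mm behind it; z points along the fingers, y is the line along which they close (so a half turn about z gives the same grasp; the last joint's range is limited). The gripper opens to 85 mm and grips with 20 to 120 N. Pads are 22 mm wide; open, the fingers measure 114 mm over their backs; the gripper's body (76 mm by 85 mm) begins 54 mm behind the grasp point. The pads swing forward as they close: fully open they stand 13 mm farther back than shut.
Start: joints at [1.321, 0.241, 0.005, 1.335, 0, 1.571], TCP at [0.124, 0.484, 0.231] pointing down, gripper open.
Joint ranges: [-2.72, 2.72], [-1.05, 1.87], [-1.09, 1.28], [-1.99, 2.15], [-1.42, 1.44], [-3.14, 3.14]. Speed limits (rad/s): [2.79, 2.79, 3.14, 3.14, 3.14, 3.14].

## Interface

Orientations are given as a unit quaternion [x, y, z, w].
In Python, from workcell import bot gives the robot as it stands. The module is installed in compiled form; this text tells all that it offers.
- The arm moves only by the tool jog_arm, never from a script. Its argument "deltas" is a list of rows, each an object with "fingers": the opening, from 0 (shut) to 1 (fully open); "delta_pos": the shift along the tool's x, y, z normalised to -1 to 1, where 1 is 300 mm, a list of three; "yaw": the turn about the tool's z normalised to -1 to 1, where 1 is pi/4 rad. A call has 1 to 12 rows; each row is the pose to reach, as a shift and turn from the pose commanded when the call began, along the tool's axes at that moment; what a row does not reach only later rows make up. A row lasts 1/10 s, in which the tool goes at most 50 mm and 8.59 degrees, less where a joint would pass 70% of its speed; a pose out of reach is approached as far as the arm can. A call with a number of a shift or a turn outside -1 to 1 is refused whole. A call with a gripper value outside its range is refused whole. The fingers move at their own pace and stop on an object; the grip force is fixed at half the most. Time passes only in rows, so rows that repeat a pose let the fingers close. It gives the time, the measured TCP pose, the force, the opening and the grip force at its end, in the units of the state.
- bot.get_obs(): the state, without advancing time (a new reading comes with each control period).
- bot.camera(name): name is "scene" or "top" or "wrist"; returns a dict with "image" (384x512x3 uint8, red, green, blue), "range_z" (384x512 float32, m along the optical axis (not along the pixel's ray), 0 where there is no reading), "fx", "fy", "cx", "cy" (pixels), "distortion" ([k1, k2, p1, p2, k3] as OpenCV has them; the pictures are not rectified), "rvec" (rotation vector, rad) and "tvec" (3), from world to camera coordinates, as OpenCV has them. Camera axes: x right, y down, z forward; pixel columns grow to the right and rows downward; lengths in m; the calibration is good to about 2 mm. A picture is of the moment at which its call begins.
- bot.job_done(): hands the job in; it is judged then, once.
The state is a dict: "clock": time; "joint_pos": joint angles; "joint_vel": joint speeds; "tau": joint torques, N m; "eef_pos": TCP position; "tool_rot": TCP orientation; "ft_force": force on the tool from outside, world axes, zero at the start; "ft_torque": the same for the moment, N m; "grip_width": finger opening in m; "grasp_force": force on a finger pad.
Only numpy, scipy, OpenCV 4.12 (cv2) and the standard library are available. Lean on these libraries where they do the work, as an engineer would, in place of code of your own. Each camera call takes 0.05 s, during which the arm holds its last target. There are 200 camera calls.

## Working session

There is one attempt and no reset: what is moved stays moved. The work goes in short steps, Python scripts to look and compute and a tool call to move; the robot and the scene stay as the last step left them, time stands still between calls to the robot, and variables do not carry over. Pictures are saved under pics/ and viewed, at most 10 in all, crops included, and the job is handed in when it is done.

Besides the shell and the picture viewer there is one more tool, called after ">>>" by a JSON object that holds its "op" and its "data". jog_arm: Moves the arm, as the interface text tells. Scaled input: -1 to 1 covers 300 mm each way for a shift and pi/4 rad each way for a turn. Its arguments: {"type":"object","properties":{"deltas":{"type":"array","items":{"type":"object","properties":{"fingers":{"type":"number"},"delta_pos":{"type":"array","items":{"type":"number"}},"yaw":{"type":"number"}}}}},"required":["deltas"]}

```bash
mkdir -p pics; cat > h.py <<'E'
import numpy as np, cv2
from workcell import bot
def cam(n):
    c=bot.camera(n); c['K']=np.array([[c['fx'],0,c['cx']],[0,c['fy'],c['cy']],[0,0,1.]]); c['D']=np.array(c['distortion'],float)
    c['R']=cv2.Rodrigues(np.array(c['rvec'],float))[0]; c['t']=np.array(c['tvec'],float).ravel(); return c
def ray(c,uv):
    p=cv2.undistortPoints(np.array(uv,float).reshape(-1,1,2),c['K'],c['D']).reshape(-1,2)
    d=np.c_[p,np.ones(len(p))]@c['R']; return -c['R'].T@c['t'], d
def onplane(c,uv,z):
    o,d=ray(c,uv); return o+d*((z-o[2])/d[:,2])[:,None]
def cloud(c):
    h,w=c['range_z'].shape; u,v=np.meshgrid(np.arange(w),np.arange(h))
    p=cv2.undistortPoints(np.stack([u,v],-1).reshape(-1,1,2).astype(float),c['K'],c['D']).reshape(-1,2)
    z=c['range_z'].reshape(-1,1); P=(np.c_[p,np.ones(len(p))]*z-c['t'])@c['R']; P[z[:,0]==0]=np.nan
    return P.reshape(h,w,3)
def proj(c,P):
    return cv2.projectPoints(np.array(P,float).reshape(-1,1,3),c['R'],c['t'],c['K'],c['D'])[0].reshape(-1,2)
def save(c,n): cv2.imwrite('pics/'+n,c['image'][:,:,::-1])
E
python3 - <<'E'
from h import *
a=cam('top');b=cam('scene')
cv2.imwrite('pics/a.png',a['image'][:,:,::-1]);cv2.imwrite('pics/b.png',b['image'][:,:,::-1])
for c in(a,b):print(-c['R'].T@c['t'],c['R'][2],c['fx'])
o=bot.get_obs();print(o)
E
```

```text
[0.45978473 0.04956707 1.34159711] [ 6.28764137e-02 -3.57400325e-04 -9.98021257e-01] 467.7763751277175
[1.53896006 0.25901694 0.98432661] [-0.74670363 -0.15077788 -0.64784236] 465.2459912021821
{'clock': 0.1, 'joint_pos': array([ 1.32100645e+00,  2.41346551e-01,  3.83443607e-03,  1.33520644e+00,
       -3.85582073e-07,  1.57085799e+00]), 'joint_vel': array([-1.30414358e-03, -1.83933052e-03,  3.06787655e-03,  9.67919443e-05,
       -1.87046699e-03,  8.96670130e-05]), 'tau': array([-3.94223662e-04, -3.73138225e+01,  2.53009969e+01,  1.08519854e-02,
        1.05207405e-05, -1.14987068e-05]), 'eef_pos': array([0.12345681, 0.48391975, 0.23048818]), 'tool_rot': array([ 1.24601023e-01,  9.92206461e-01, -9.53653800e-04, -1.19505557e-04]), 'ft_force': array([ 0.21681114, -0.75617366, -0.08690023]), 'ft_torque': array([0.00670971, 0.0247647 , 0.00505228]), 'grasp_force': 0.0, 'grip_width': 0.08508439176648615}
```

View pics/a.png

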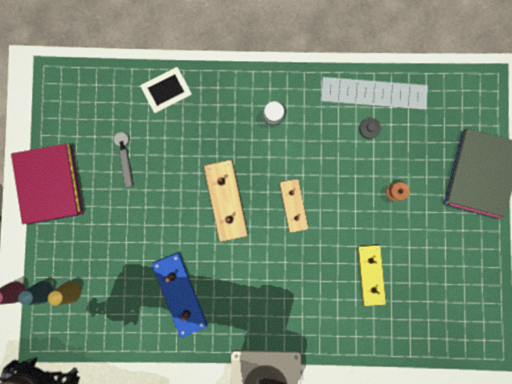

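View pics/b.png

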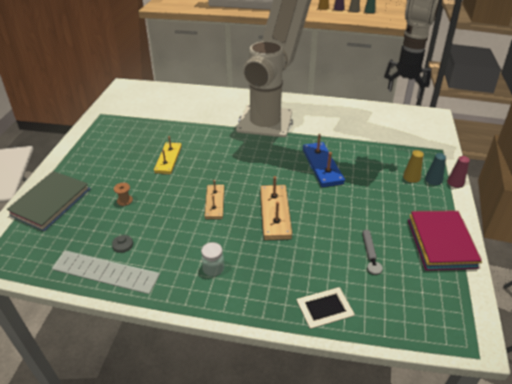

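Large birch stand at top (225,200), with pins at about (221,181) and (229,219). Look-alikes are the small birch stand (294,205), the blue one (180,295) and the yellow one (372,275). By the description (not blue or yellow, the larger of the rest) I choose (225,200). The spool is at (398,191), and it is the only one in view.

```bash
python3 - <<'E'
from h import *
a=cam('top');b=cam('scene')
hsv=cv2.cvtColor(a['image'],cv2.COLOR_RGB2HSV)
def blob(m,uv):
    n,l,s,c=cv2.connectedComponentsWithStats(m.astype(np.uint8)); k=l[uv[1],uv[0]]; return l==k,s[k],c[k]
print(hsv[200,225],hsv[191,408],hsv[191,398])
def fit(c,hsv,uv):
    m=(hsv[...,0]>8)&(hsv[...,0]<24)&(hsv[...,1]>50)&(hsv[...,2]>110)
    m=cv2.morphologyEx(m.astype(np.uint8),cv2.MORPH_CLOSE,np.ones((7,7)))
    bm,s,ct=blob(m,uv); v,u=np.nonzero(bm)
    P=onplane(c,np.c_[u,v],0.022)[:,:2]; r=cv2.minAreaRect(P.astype(np.float32)); return r,cv2.boxPoints(r)
for uv in((225,205),(294,206)):
    r,bx=fit(a,hsv,uv); print('stand',r)
    c=np.array(r[0]); e=[bx[1]-bx[0],bx[2]-bx[1]]; e=max(e,key=np.linalg.norm); e=e/np.linalg.norm(e)
    if uv[0]==225:
        print('axis',e,'pins',c-.055*e,c+.055*e)
        P=[[*(c+s*.055*e),z] for s in(-1,1) for z in(.028,.1)]
        print('top',proj(a,P).round(1).tolist(),'scene',proj(b,P).round(1).tolist())
C=cloud(a)
for nm,uv in(('spool',(398,191)),('jar',(274,113)),('wt',(370,128)),('cut',(125,160))):
    s=C[uv[1]-35:uv[1]+35,uv[0]-25:uv[0]+25].reshape(-1,3); s=s[s[:,2]>(.02 if nm!='cut' else .008)]
    print(nm,len(s),np.nanmin(s,0),np.nanmax(s,0))
m=((hsv[...,0]<14)|(hsv[...,0]>172))&(hsv[...,1]>110)&(hsv[...,2]>60)
bm,s,ct=blob(cv2.morphologyEx(m.astype(np.uint8),cv2.MORPH_CLOSE,np.ones((5,5))),(405,191));v,u=np.nonzero(bm)
(x,y),rr=cv2.minEnclosingCircle(np.c_[u,v].astype(np.float32));print(s,x,y,rr,onplane(a,[[x,y]],.056),onplane(a,[[x,y]],.03))
z=lambda c,u,v,w,h,k:cv2.resize(c['image'][v:v+h,u:u+w,::-1],None,fx=k,fy=k,interpolation=cv2.INTER_CUBIC)
p=z(a,185,150,120,100,4);q=z(b,240,160,120,100,3);q=cv2.copyMakeBorder(q,0,100,0,0,cv2.BORDER_CONSTANT)
cv2.imwrite('pics/c.png',np.hstack([p,q])[:, :800])
E
```

```text
[ 21  99 236] [ 12 135 196] [ 13 143 102]
stand ((0.514024555683136, 0.1217707097530365), (0.2202032208442688, 0.0814332515001297), 13.045385360717773)
axis [0.9741916 0.2257228] pins [0.46044402 0.10935596] [0.56760509 0.13418546]
top [[229.1, 219.1], [227.9, 219.0], [221.0, 180.8], [219.4, 178.5]] scene [[273.6, 195.2], [274.1, 177.3], [276.1, 219.9], [276.8, 201.7]]
stand ((0.5030306577682495, -0.07058347761631012), (0.14449335634708405, 0.05372564494609833), 11.900178909301758)
spool 270 [ 0.5212727  -0.38337192  0.02032605] [ 0.56819196 -0.33324239  0.06262059]
jar 418 [ 0.7277176  -0.03976913  0.02085859] [0.78613384 0.01952679 0.08555705]
wt 117 [ 0.70841112 -0.30217798  0.02000317] [ 0.75428548 -0.25996683  0.03736477]
cut 494 [0.53822299 0.34314341 0.00818818] [0.71561819 0.48047622 0.022903  ]
[386 182  23  18 316] 396.9210510253906 190.76315307617188 11.147872924804688 [[ 0.54620204 -0.3500022   0.056     ]] [[ 0.54794975 -0.35808312  0.03      ]]
```

View pics/c.png

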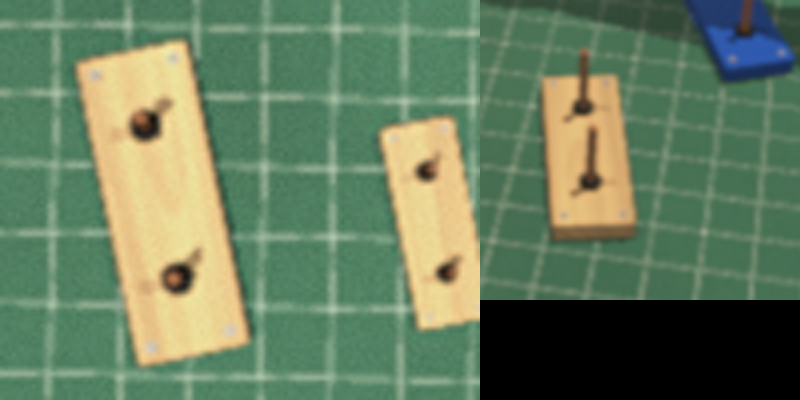

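The crop shows the chosen stand with its two pins at the bush centres; it measures 220 x 81 mm, against 144 x 54 mm for the small one. Setting out.

>>> {"op": "jog_arm", "data": {"deltas": [{"delta_pos": [-0.7,-0.465,0],"yaw": -0.608,"fingers": 0.5},{"delta_pos": [-0.7,-0.465,0],"yaw": -0.608,"fingers": 0.5},{"delta_pos": [-0.7,-0.465,0],"yaw": -0.608,"fingers": 0.5},{"delta_pos": [-0.7,-0.465,0],"yaw": -0.608,"fingers": 0.5},{"delta_pos": [-0.7,-0.465,0],"yaw": -0.608,"fingers": 0.5},{"delta_pos": [-0.7,-0.465,0],"yaw": -0.608,"fingers": 0.5},{"delta_pos": [-0.7,-0.465,0],"yaw": -0.608,"fingers": 0.5}]}}

```text
clock: 0.9
eef_pos: [0.2939, 0.2955, 0.2313]
tool_rot: [-0.111, 0.994, -0.0, 0.0]
ft_force: [-0.2, -0.0, 0.4]
grip_width: 0.0425
grasp_force: 0.0
```

```bash
cat >> h.py <<'E'
from scipy.spatial.transform import Rotation as Rn
def go(xyz,ydir=None):
    o=bot.get_obs(); R=Rn.from_quat(o['tool_rot']).as_matrix(); d=(np.array(xyz)-o['eef_pos'])@R/.3
    cur=np.arctan2(R[1,1],R[0,1]); y=None if ydir is None else -((ydir-cur+np.pi)%(2*np.pi)-np.pi)/(np.pi/4)
    print('t',round(o['clock'],2),'pos',o['eef_pos'].round(4),'ydir',round(cur,4),'j',o['joint_pos'].round(2),'F',o['ft_force'].round(2),'w',round(o['grip_width'],4),'gf',round(o['grasp_force'],1)); print('delta',d.round(4),'yaw',y)
E
python3 -c "
from h import *
go([.460,.109,.2],1.7985)"
```

```text
t 0.9 pos [0.2939 0.2955 0.2313] ydir 1.7935 j [ 0.79  0.08 -0.19  1.3  -0.    0.57] F [-0.22 -0.05  0.37] w 0.0425 gf 0.0
delta [-0.4027 -0.7286  0.1046] yaw -0.00636397370633678
```

>>> {"op": "jog_arm", "data": {"deltas": [{"delta_pos": [-0.403,-0.729,0.08],"yaw": -0.006,"fingers": 0.5},{"delta_pos": [-0.403,-0.729,0.08],"yaw": -0.006,"fingers": 0.5},{"delta_pos": [-0.403,-0.729,0.08],"yaw": -0.006,"fingers": 0.5},{"delta_pos": [-0.403,-0.729,0.08],"yaw": -0.006,"fingers": 0.5},{"delta_pos": [-0.403,-0.729,0.08],"yaw": -0.006,"fingers": 0.5},{"delta_pos": [-0.403,-0.729,0.08],"yaw": -0.006,"fingers": 0.5},{"delta_pos": [-0.403,-0.729,0.08],"yaw": -0.006,"fingers": 0.5},{"delta_pos": [-0.403,-0.729,0.08],"yaw": -0.006,"fingers": 0.5}]}}

```text
clock: 1.7
eef_pos: [0.4589, 0.1129, 0.2071]
tool_rot: [-0.117, 0.993, 0.0, -0.0]
ft_force: [-1.0, 1.4, 0.4]
grip_width: 0.0427
grasp_force: 0.0
```

```bash
python3 -c "
from h import *
c=cam('wrist');save(c,'d.png');print(-c['R'].T@c['t'],c['R'][2])
P=[[.4604,.1094,.028],[.4604,.1094,.1],[.5676,.1342,.028],[.5676,.1342,.1]];print(proj(c,P).round(1).tolist())
C=cloud(c);m=(C[...,2]>.06)&(C[...,2]<.115);n,l,s,ct=cv2.connectedComponentsWithStats(m.astype(np.uint8))
for k in range(1,n):
  if s[k,4]>30: q=C[l==k];print(s[k],q.mean(0),q.min(0),q.max(0))
go([.4604,.1094,.2],1.7985)"
```

```text
[0.37990505 0.09303106 0.34999457] [ 0.30789138  0.07337376 -0.948588  ]
[[257.1, 162.8], [256.3, 185.8], [256.6, 261.7], [255.8, 304.6]]
[490  13  22  16 269] [0.30013524 0.26032347 0.07115552] [0.29422684 0.25795424 0.06009667] [0.30360892 0.2661143  0.08318898]
[ 33 125  10   8  65] [ 0.46573505 -0.0799137   0.06381407] [ 0.46295303 -0.08322121  0.06012077] [ 0.46889423 -0.07711216  0.06652212]
[248 165  13  25 266] [0.45683345 0.10686782 0.0895354 ] [0.45399155 0.10230355 0.06043757] [0.46394712 0.11212872 0.10338091]
[ 47 205  10   8  59] [ 0.53699357 -0.06550967  0.06364936] [ 0.53458898 -0.06928283  0.06007895] [ 0.54073166 -0.06281935  0.06749595]
[249 273  11  32 313] [0.56341593 0.13146328 0.0833358 ] [0.56077187 0.12706658 0.06018726] [0.56982388 0.13698252 0.09935245]
t 1.75 pos [0.4589 0.1131 0.2073] ydir 1.8058 j [ 0.24  0.2  -0.11  1.26  0.    0.01] F [-1.13  1.64 -0.54] w 0.0427 gf 0.0
delta [-0.0021 -0.0133  0.0244] yaw 0.009280612233410283
```

View pics/d.png

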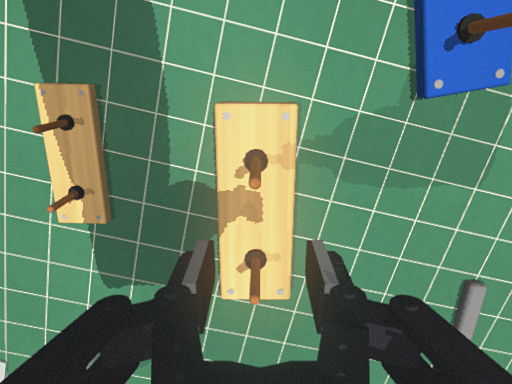

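The wrist view shows the near pin's dome at (255,182) and bush at (257,162), and the far pin's bush at (256,260). Both match the projection to about 1 mm. Pin 1 (near) is at about (.4595,.108) with its top at .103. Descending to just above it to settle.

>>> {"op": "jog_arm", "data": {"deltas": [{"delta_pos": [0.002,-0.017,0.29],"yaw": 0.009,"fingers": 0.45},{"delta_pos": [0.002,-0.017,0.29],"yaw": 0.009,"fingers": 0.45},{"delta_pos": [0.002,-0.017,0.29],"yaw": 0.009,"fingers": 0.45},{"delta_pos": [0.002,-0.017,0.29],"yaw": 0.009,"fingers": 0.45},{"delta_pos": [0.002,-0.017,0.29],"yaw": 0.009,"fingers": 0.45}]}}

```text
clock: 2.25
eef_pos: [0.4618, 0.1078, 0.1226]
tool_rot: [-0.113, 0.994, 0.0, 0.002]
ft_force: [0.2, 0.4, -0.1]
grip_width: 0.0384
grasp_force: 0.0
```

```bash
python3 -c "
from h import *
c=cam('wrist');save(c,'e.png')
C=cloud(c);m=(C[...,2]>.06)&(C[...,2]<.108);n,l,s,ct=cv2.connectedComponentsWithStats(m.astype(np.uint8))
for k in range(1,n):
  if s[k,4]>30: q=C[l==k];print(s[k],q.mean(0).round(4),q.min(0).round(4),q.max(0).round(4))
go([.4595,.108,.066],1.7985)"
```

```text
[254 195  18  41 633] [0.4563 0.1068 0.0882] [0.4537 0.1024 0.06  ] [0.4632 0.1123 0.1032]
[255 333  15  34 439] [0.5623 0.1312 0.0757] [0.5598 0.1269 0.0601] [0.5671 0.1369 0.0914]
t 2.3 pos [0.4621 0.1076 0.1227] ydir 1.7974 j [ 0.23  0.27 -0.26  1.04  0.    0.  ] F [0.08 0.42 0.29] w 0.0381 gf 0.0
delta [0.009  0.0031 0.1891] yaw -0.0014562741065396107
```

View pics/e.png

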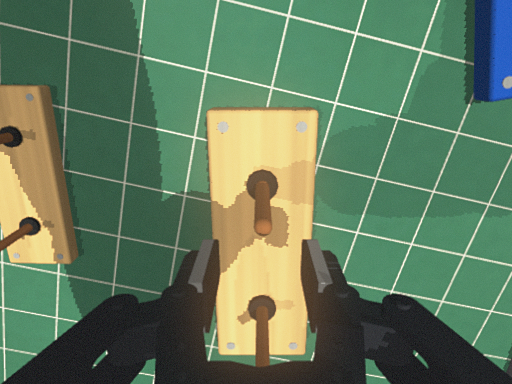

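The pin dome at (262,228) is centred between the finger tips (210 to 315). Descend and grip.

>>> {"op": "jog_arm", "data": {"deltas": [{"delta_pos": [0.009,0.002,0.1],"yaw": 0,"fingers": 0.45},{"delta_pos": [0.009,0.002,0.189],"yaw": 0,"fingers": 0.45},{"delta_pos": [0.009,0.002,0.189],"yaw": 0,"fingers": 0.45},{"delta_pos": [0.009,0.002,0.189],"yaw": 0,"fingers": 0.4},{"delta_pos": [0.009,0.002,0.189],"yaw": 0,"fingers": 0.2},{"delta_pos": [0.009,0.002,0.189],"yaw": 0,"fingers": 0.1},{"delta_pos": [0.009,0.002,0.189],"yaw": 0,"fingers": 0},{"delta_pos": [0.009,0.002,0.189],"yaw": 0,"fingers": 0},{"delta_pos": [0.009,0.002,0.189],"yaw": 0,"fingers": 0},{"delta_pos": [0.009,0.002,0.189],"yaw": 0,"fingers": 0}]}}

```text
clock: 3.3
eef_pos: [0.4589, 0.108, 0.0646]
tool_rot: [-0.113, 0.994, 0.001, 0.002]
ft_force: [-0.3, 5.0, 1.3]
grip_width: 0.0078
grasp_force: 58.4
```

```bash
python3 -c "
from h import *
go([.4595,.108,.066],1.7985)"
```

```text
t 3.3 pos [0.4589 0.108  0.0646] ydir 1.797 j [ 0.23  0.33 -0.35  0.89  0.    0.  ] F [-0.28  4.95  1.28] w 0.0078 gf 58.4
delta [-0.002  -0.0005 -0.0048] yaw -0.001905250300449022
```

>>> {"op": "jog_arm", "data": {"deltas": [{"delta_pos": [0,0,-0.0015],"yaw": 0,"fingers": 0},{"delta_pos": [0,0,-0.003],"yaw": 0,"fingers": 0},{"delta_pos": [0,0,-0.003],"yaw": 0,"fingers": 0},{"delta_pos": [0,0,-0.003],"yaw": 0,"fingers": 0}]}}

```text
clock: 3.7
eef_pos: [0.4589, 0.108, 0.0653]
tool_rot: [-0.113, 0.994, 0.001, 0.001]
ft_force: [1.5, 6.0, -0.3]
grip_width: 0.0085
grasp_force: 58.4
```

>>> {"op": "jog_arm", "data": {"deltas": [{"delta_pos": [0,0,-0.0015],"yaw": 0,"fingers": 0},{"delta_pos": [0,0,-0.003],"yaw": 0,"fingers": 0},{"delta_pos": [0,0,-0.003],"yaw": 0,"fingers": 0},{"delta_pos": [0,0,-0.003],"yaw": 0,"fingers": 0}]}}

```text
clock: 4.1
eef_pos: [0.4589, 0.108, 0.0662]
tool_rot: [-0.113, 0.994, 0.001, 0.001]
ft_force: [0.7, 5.2, -1.1]
grip_width: 0.0083
grasp_force: 58.4
```

>>> {"op": "jog_arm", "data": {"deltas": [{"delta_pos": [0,0,-0.0015],"yaw": 0,"fingers": 0},{"delta_pos": [0,0,-0.003],"yaw": 0,"fingers": 0},{"delta_pos": [0,0,-0.003],"yaw": 0,"fingers": 0}]}}

```text
clock: 4.4
eef_pos: [0.4588, 0.108, 0.0671]
tool_rot: [-0.113, 0.994, 0.001, 0.001]
ft_force: [0.9, 6.0, -0.3]
grip_width: 0.0084
grasp_force: 58.4
```

>>> {"op": "jog_arm", "data": {"deltas": [{"delta_pos": [0,0,-0.0015],"yaw": 0,"fingers": 0},{"delta_pos": [0,0,-0.003],"yaw": 0,"fingers": 0},{"delta_pos": [0,0,-0.003],"yaw": 0,"fingers": 0}]}}

```text
clock: 4.7
eef_pos: [0.4588, 0.108, 0.0679]
tool_rot: [-0.113, 0.994, 0.001, 0.001]
ft_force: [1.0, 5.6, -0.3]
grip_width: 0.0082
grasp_force: 58.4
```

>>> {"op": "jog_arm", "data": {"deltas": [{"delta_pos": [0,0,-0.0015],"yaw": 0,"fingers": 0},{"delta_pos": [0,0,-0.003],"yaw": 0,"fingers": 0},{"delta_pos": [0,0,-0.003],"yaw": 0,"fingers": 0}]}}

```text
clock: 5.0
eef_pos: [0.4587, 0.1079, 0.0682]
tool_rot: [-0.113, 0.994, 0.001, 0.001]
ft_force: [2.4, 6.4, -5.6]
grip_width: 0.0084
grasp_force: 58.3
```

>>> {"op": "jog_arm", "data": {"deltas": [{"delta_pos": [0,0,-0.001],"yaw": 0,"fingers": 0},{"delta_pos": [0,0,-0.002],"yaw": 0,"fingers": 0},{"delta_pos": [0,0,-0.002],"yaw": 0,"fingers": 0}]}}

```text
clock: 5.3
eef_pos: [0.4586, 0.1079, 0.0684]
tool_rot: [-0.113, 0.994, 0.001, 0.001]
ft_force: [3.7, 6.1, -8.9]
grip_width: 0.0082
grasp_force: 58.3
```

```bash
python3 -c "
from h import *
go([.4595,.108,.066],1.7985)
c=cam('wrist');save(c,'f.png')
"
```

```text
t 5.3 pos [0.4586 0.1079 0.0684] ydir 1.797 j [ 0.23  0.32 -0.34  0.9   0.    0.  ] F [ 3.75  6.13 -8.86] w 0.0082 gf 58.3
delta [-0.0029 -0.0004  0.008 ] yaw -0.0019666001206254157
```

The force has built to 8.9 N with almost no movement, so pin 1 looks tight. Nudge to about 10 N and hold for over a second.

>>> {"op": "jog_arm", "data": {"deltas": [{"delta_pos": [0,0,-0.0008],"yaw": 0,"fingers": 0},{"delta_pos": [0,0,-0.0008],"yaw": 0,"fingers": 0},{"delta_pos": [0,0,-0.0008],"yaw": 0,"fingers": 0},{"delta_pos": [0,0,-0.0008],"yaw": 0,"fingers": 0}]}}

```text
clock: 5.75
eef_pos: [0.4586, 0.1079, 0.0685]
tool_rot: [-0.113, 0.994, 0.001, 0.001]
ft_force: [2.9, 7.1, -9.1]
grip_width: 0.0079
grasp_force: 58.2
```

>>> {"op": "jog_arm", "data": {"deltas": [{"delta_pos": [0,0,0],"yaw": 0,"fingers": 0},{"delta_pos": [0,0,0],"yaw": 0,"fingers": 0},{"delta_pos": [0,0,0],"yaw": 0,"fingers": 0},{"delta_pos": [0,0,0],"yaw": 0,"fingers": 0},{"delta_pos": [0,0,0],"yaw": 0,"fingers": 0},{"delta_pos": [0,0,0],"yaw": 0,"fingers": 0},{"delta_pos": [0,0,0],"yaw": 0,"fingers": 0},{"delta_pos": [0,0,0],"yaw": 0,"fingers": 0},{"delta_pos": [0,0,0],"yaw": 0,"fingers": 0},{"delta_pos": [0,0,0],"yaw": 0,"fingers": 0}]}}

```text
clock: 6.75
eef_pos: [0.4586, 0.1079, 0.0685]
tool_rot: [-0.113, 0.994, 0.001, 0.001]
ft_force: [3.6, 6.2, -9.7]
grip_width: 0.008
grasp_force: 58.2
```

>>> {"op": "jog_arm", "data": {"deltas": [{"delta_pos": [0,0,-0.0006],"yaw": 0,"fingers": 0},{"delta_pos": [0,0,-0.0006],"yaw": 0,"fingers": 0},{"delta_pos": [0,0,-0.0006],"yaw": 0,"fingers": 0},{"delta_pos": [0,0,-0.0006],"yaw": 0,"fingers": 0},{"delta_pos": [0,0,-0.0006],"yaw": 0,"fingers": 0},{"delta_pos": [0,0,-0.0006],"yaw": 0,"fingers": 0},{"delta_pos": [0,0,-0.0006],"yaw": 0,"fingers": 0},{"delta_pos": [0,0,-0.0006],"yaw": 0,"fingers": 0},{"delta_pos": [0,0,-0.0006],"yaw": 0,"fingers": 0},{"delta_pos": [0,0,-0.0006],"yaw": 0,"fingers": 0},{"delta_pos": [0,0,-0.0006],"yaw": 0,"fingers": 0},{"delta_pos": [0,0,-0.0006],"yaw": 0,"fingers": 0}]}}

```text
clock: 7.95
eef_pos: [0.4586, 0.1079, 0.0685]
tool_rot: [-0.113, 0.994, 0.001, 0.001]
ft_force: [3.9, 5.7, -10.2]
grip_width: 0.0081
grasp_force: 58.2
```

Pin 1 held 10.2 N without moving, so it is tight. Ease off, open and rise.

>>> {"op": "jog_arm", "data": {"deltas": [{"delta_pos": [0,0,0.007],"yaw": 0,"fingers": 0},{"delta_pos": [0,0,0.007],"yaw": 0,"fingers": 0},{"delta_pos": [0,0,0.007],"yaw": 0,"fingers": 0.45},{"delta_pos": [0,0,0.007],"yaw": 0,"fingers": 0.45},{"delta_pos": [0,0,0.007],"yaw": 0,"fingers": 0.45},{"delta_pos": [0,0,0.007],"yaw": 0,"fingers": 0.45},{"delta_pos": [0,0,0.007],"yaw": 0,"fingers": 0.45},{"delta_pos": [0,0,-0.1],"yaw": 0,"fingers": 0.45},{"delta_pos": [0,0,-0.2],"yaw": 0,"fingers": 0.45},{"delta_pos": [0,0,-0.2],"yaw": 0,"fingers": 0.45},{"delta_pos": [0,0,-0.2],"yaw": 0,"fingers": 0.45}]}}

```text
clock: 9.05
eef_pos: [0.4581, 0.1065, 0.1297]
tool_rot: [-0.112, 0.994, 0.0, 0.001]
ft_force: [-0.1, -0.2, -0.8]
grip_width: 0.0386
grasp_force: 0.0
```

```bash
python3 -c "
from h import *
go([.566,.1335,.128],1.7985)
"
```

```text
t 9.05 pos [0.4581 0.1065 0.1297] ydir 1.796 j [ 0.23  0.25 -0.25  1.06 -0.    0.  ] F [-0.06 -0.23 -0.76] w 0.0386 gf 0.0
delta [-0.3706  0.0073  0.0064] yaw -0.003120093802423742
```

>>> {"op": "jog_arm", "data": {"deltas": [{"delta_pos": [-0.15,0.003,0.0],"yaw": -0.003,"fingers": 0.45},{"delta_pos": [-0.3,0.006,0.0],"yaw": -0.003,"fingers": 0.45},{"delta_pos": [-0.371,0.007,0.0],"yaw": -0.003,"fingers": 0.45},{"delta_pos": [-0.371,0.007,0.0],"yaw": -0.003,"fingers": 0.45},{"delta_pos": [-0.371,0.007,0.0],"yaw": -0.003,"fingers": 0.45},{"delta_pos": [-0.371,0.007,0.0],"yaw": -0.003,"fingers": 0.45}]}}

```text
clock: 9.65
eef_pos: [0.5636, 0.1329, 0.1281]
tool_rot: [-0.114, 0.994, -0.0, -0.002]
ft_force: [-0.5, 0.1, -0.0]
grip_width: 0.0386
grasp_force: 0.0
```

```bash
python3 -c "
from h import *
c=cam('wrist')
C=cloud(c);m=(C[...,2]>.06)&(C[...,2]<.108);n,l,s,ct=cv2.connectedComponentsWithStats(m.astype(np.uint8))
for k in range(1,n):
  if s[k,4]>30: q=C[l==k];print(s[k],q.mean(0).round(4),q.min(0).round(4),q.max(0).round(4))
go([.566,.1325,.063],1.7985)"
```

```text
[249   4  22  32 566] [0.4605 0.1077 0.0962] [0.4547 0.1024 0.0602] [0.4641 0.1123 0.1053]
[251 200  18  38 547] [0.5636 0.1315 0.0856] [0.5608 0.1272 0.0601] [0.5709 0.1371 0.0992]
[  0 357  33  27 308] [ 0.736  -0.0235  0.0691] [ 0.73   -0.035   0.0602] [ 0.7472 -0.0136  0.0769]
t 9.7 pos [0.5639 0.133  0.1285] ydir 1.7984 j [ 0.23  0.46  0.05  1.16 -0.    0.  ] F [ 0.6  -0.17 -0.27] w 0.0385 gf 0.0
delta [-0.0071 -0.0031  0.2184] yaw -7.983650668541023e-05
```

>>> {"op": "jog_arm", "data": {"deltas": [{"delta_pos": [-0.007,-0.002,0.12],"yaw": 0,"fingers": 0.45},{"delta_pos": [-0.007,-0.002,0.217],"yaw": 0,"fingers": 0.45},{"delta_pos": [-0.007,-0.002,0.217],"yaw": 0,"fingers": 0.45},{"delta_pos": [-0.007,-0.002,0.217],"yaw": 0,"fingers": 0.4},{"delta_pos": [-0.007,-0.002,0.217],"yaw": 0,"fingers": 0.2},{"delta_pos": [-0.007,-0.002,0.217],"yaw": 0,"fingers": 0.1},{"delta_pos": [-0.007,-0.002,0.217],"yaw": 0,"fingers": 0},{"delta_pos": [-0.007,-0.002,0.217],"yaw": 0,"fingers": 0},{"delta_pos": [-0.007,-0.002,0.217],"yaw": 0,"fingers": 0},{"delta_pos": [-0.007,-0.002,0.217],"yaw": 0,"fingers": 0}]}}

```text
clock: 10.7
eef_pos: [0.5691, 0.134, 0.0662]
tool_rot: [-0.114, 0.994, 0.0, 0.002]
ft_force: [-0.8, 1.1, 6.4]
grip_width: 0.008
grasp_force: 58.6
```

>>> {"op": "jog_arm", "data": {"deltas": [{"delta_pos": [0,0,-0.0025],"yaw": 0,"fingers": 0},{"delta_pos": [0,0,-0.005],"yaw": 0,"fingers": 0},{"delta_pos": [0,0,-0.0075],"yaw": 0,"fingers": 0},{"delta_pos": [0,0,-0.0075],"yaw": 0,"fingers": 0}]}}

```text
clock: 11.1
eef_pos: [0.5687, 0.1338, 0.0666]
tool_rot: [-0.114, 0.994, 0.0, 0.001]
ft_force: [2.3, 3.3, -0.1]
grip_width: 0.0078
grasp_force: 58.5
```

>>> {"op": "jog_arm", "data": {"deltas": [{"delta_pos": [0,0,-0.003],"yaw": 0,"fingers": 0},{"delta_pos": [0,0,-0.006],"yaw": 0,"fingers": 0},{"delta_pos": [0,0,-0.009],"yaw": 0,"fingers": 0},{"delta_pos": [0,0,-0.012],"yaw": 0,"fingers": 0},{"delta_pos": [0,0,-0.012],"yaw": 0,"fingers": 0}]}}

```text
clock: 11.6
eef_pos: [0.5686, 0.1337, 0.0702]
tool_rot: [-0.114, 0.994, 0.0, 0.001]
ft_force: [4.2, 3.0, -0.1]
grip_width: 0.0081
grasp_force: 58.5
```

>>> {"op": "jog_arm", "data": {"deltas": [{"delta_pos": [0,0,-0.0015],"yaw": 0,"fingers": 0},{"delta_pos": [0,0,-0.003],"yaw": 0,"fingers": 0},{"delta_pos": [0,0,-0.003],"yaw": 0,"fingers": 0}]}}

```text
clock: 11.9
eef_pos: [0.5685, 0.1338, 0.0711]
tool_rot: [-0.114, 0.994, 0.0, 0.001]
ft_force: [3.9, 2.8, -0.2]
grip_width: 0.0078
grasp_force: 58.4
```

>>> {"op": "jog_arm", "data": {"deltas": [{"delta_pos": [0,0,-0.0015],"yaw": 0,"fingers": 0},{"delta_pos": [0,0,-0.003],"yaw": 0,"fingers": 0},{"delta_pos": [0,0,-0.003],"yaw": 0,"fingers": 0}]}}

```text
clock: 12.2
eef_pos: [0.5685, 0.1337, 0.072]
tool_rot: [-0.114, 0.994, 0.0, 0.001]
ft_force: [3.8, 3.6, -0.8]
grip_width: 0.0081
grasp_force: 58.4
```

>>> {"op": "jog_arm", "data": {"deltas": [{"delta_pos": [0,0,-0.0015],"yaw": 0,"fingers": 0},{"delta_pos": [0,0,-0.003],"yaw": 0,"fingers": 0},{"delta_pos": [0,0,-0.003],"yaw": 0,"fingers": 0}]}}

```text
clock: 12.5
eef_pos: [0.5684, 0.1337, 0.0725]
tool_rot: [-0.114, 0.994, 0.0, 0.001]
ft_force: [4.7, 2.4, -2.4]
grip_width: 0.0079
grasp_force: 58.4
```

>>> {"op": "jog_arm", "data": {"deltas": [{"delta_pos": [0,0,-0.0015],"yaw": 0,"fingers": 0},{"delta_pos": [0,0,-0.003],"yaw": 0,"fingers": 0},{"delta_pos": [0,0,-0.003],"yaw": 0,"fingers": 0}]}}

```text
clock: 12.8
eef_pos: [0.5684, 0.1337, 0.0733]
tool_rot: [-0.114, 0.994, 0.0, 0.001]
ft_force: [4.7, 3.8, -2.7]
grip_width: 0.008
grasp_force: 58.4
```

>>> {"op": "jog_arm", "data": {"deltas": [{"delta_pos": [0,0,-0.0015],"yaw": 0,"fingers": 0},{"delta_pos": [0,0,-0.003],"yaw": 0,"fingers": 0},{"delta_pos": [0,0,-0.003],"yaw": 0,"fingers": 0}]}}

```text
clock: 13.1
eef_pos: [0.5684, 0.1337, 0.0742]
tool_rot: [-0.114, 0.994, 0.0, 0.001]
ft_force: [4.4, 3.5, -2.9]
grip_width: 0.0083
grasp_force: 58.4
```

```bash
python3 -c "
from h import *
go([.5684,.1337,.0925])"
```

```text
t 13.1 pos [0.5684 0.1337 0.0742] ydir 1.7987 j [ 0.23  0.51 -0.02  1.04  0.    0.  ] F [ 4.36  3.53 -2.91] w 0.0083 gf 58.4
delta [-0.     0.    -0.061] yaw None
```

Pin 2 slides on at about 2.8 N, so it is the loose one. Draw it up to about 20 mm past the play.

>>> {"op": "jog_arm", "data": {"deltas": [{"delta_pos": [0,0,-0.006],"yaw": 0,"fingers": 0},{"delta_pos": [0,0,-0.012],"yaw": 0,"fingers": 0},{"delta_pos": [0,0,-0.018],"yaw": 0,"fingers": 0},{"delta_pos": [0,0,-0.025],"yaw": 0,"fingers": 0},{"delta_pos": [0,0,-0.032],"yaw": 0,"fingers": 0},{"delta_pos": [0,0,-0.039],"yaw": 0,"fingers": 0},{"delta_pos": [0,0,-0.046],"yaw": 0,"fingers": 0},{"delta_pos": [0,0,-0.053],"yaw": 0,"fingers": 0},{"delta_pos": [0,0,-0.06],"yaw": 0,"fingers": 0},{"delta_pos": [0,0,-0.062],"yaw": 0,"fingers": 0},{"delta_pos": [0,0,-0.062],"yaw": 0,"fingers": 0}]}}

```text
clock: 14.2
eef_pos: [0.5683, 0.1336, 0.0928]
tool_rot: [-0.114, 0.994, 0.0, 0.0]
ft_force: [3.1, 3.0, -2.1]
grip_width: 0.0079
grasp_force: 58.5
```

>>> {"op": "jog_arm", "data": {"deltas": [{"delta_pos": [0,0,0],"yaw": 0,"fingers": 0.45},{"delta_pos": [0,0,0],"yaw": 0,"fingers": 0.45},{"delta_pos": [0,0,0],"yaw": 0,"fingers": 0.45},{"delta_pos": [0,0,0],"yaw": 0,"fingers": 0.45},{"delta_pos": [0,0,0],"yaw": 0,"fingers": 0.45},{"delta_pos": [0,0,-0.1],"yaw": 0,"fingers": 0.45},{"delta_pos": [0,0,-0.25],"yaw": 0,"fingers": 0.45},{"delta_pos": [0,0,-0.4],"yaw": 0,"fingers": 0.45},{"delta_pos": [0,0,-0.4],"yaw": 0,"fingers": 0.6},{"delta_pos": [0,0,-0.4],"yaw": 0,"fingers": 0.8},{"delta_pos": [0,0,-0.4],"yaw": 0,"fingers": 0.8}]}}

```text
clock: 15.3
eef_pos: [0.567, 0.1331, 0.2118]
tool_rot: [-0.114, 0.994, -0.0, -0.001]
ft_force: [0.2, 0.4, -0.1]
grip_width: 0.0682
grasp_force: 0.0
```

```bash
python3 -c "
from h import *
c=cam('wrist')
C=cloud(c);m=(C[...,2]>.06)&(C[...,2]<.14);n,l,s,ct=cv2.connectedComponentsWithStats(m.astype(np.uint8))
for k in range(1,n):
  if s[k,4]>30: q=C[l==k];print(s[k],q.mean(0).round(4),q.min(0).round(4),q.max(0).round(4))
go([.546,-.355,.2],1.7985)"
```

```text
[254  22  14  21 242] [0.4603 0.1075 0.0967] [0.4543 0.1024 0.0607] [0.4643 0.1122 0.105 ]
[31 82 11  7 60] [ 0.5373 -0.0651  0.0641] [ 0.5348 -0.0687  0.0604] [ 0.5401 -0.0628  0.067 ]
[254 164  13  34 383] [0.5637 0.1314 0.1042] [0.5611 0.1271 0.06  ] [0.5708 0.1367 0.1259]
[ 56 290  53  25 732] [ 0.7361 -0.0081  0.0707] [ 0.7299 -0.0351  0.06  ] [0.7476 0.0125 0.0777]
t 15.35 pos [0.5667 0.133  0.2113] ydir 1.7984 j [ 0.23  0.42  0.2   1.36 -0.    0.  ] F [ 0.59 -0.06 -0.41] w 0.0683 gf 0.0
delta [ 0.4342 -1.5692  0.0391] yaw -7.5941047156064e-05
```

The loose pin stands at about .126 (98 + 6 + 20 = 124 mm expected). Now to the spool.

>>> {"op": "jog_arm", "data": {"deltas": [{"delta_pos": [0.217,-0.785,0.02],"yaw": 0,"fingers": 0.9},{"delta_pos": [0.217,-0.785,0.02],"yaw": 0,"fingers": 0.9},{"delta_pos": [0.217,-0.785,0.02],"yaw": 0,"fingers": 0.9},{"delta_pos": [0.217,-0.785,0.02],"yaw": 0,"fingers": 0.9},{"delta_pos": [0.217,-0.785,0.02],"yaw": 0,"fingers": 0.9},{"delta_pos": [0.217,-0.785,0.02],"yaw": 0,"fingers": 0.9}]}}

```text
clock: 15.95
eef_pos: [0.5558, -0.116, 0.2048]
tool_rot: [-0.11, 0.994, -0.0, -0.002]
ft_force: [0.6, 0.3, -0.8]
grip_width: 0.0773
grasp_force: 0.0
```

>>> {"op": "jog_arm", "data": {"deltas": [{"delta_pos": [0.217,-0.785,0.02],"yaw": 0,"fingers": 0.9},{"delta_pos": [0.217,-0.785,0.02],"yaw": 0,"fingers": 0.9},{"delta_pos": [0.217,-0.785,0.02],"yaw": 0,"fingers": 0.9},{"delta_pos": [0.217,-0.785,0.02],"yaw": 0,"fingers": 0.9},{"delta_pos": [0.217,-0.785,0.02],"yaw": 0,"fingers": 0.9},{"delta_pos": [0.217,-0.785,0.02],"yaw": 0,"fingers": 0.9},{"delta_pos": [0.217,-0.785,0.02],"yaw": 0,"fingers": 0.9},{"delta_pos": [0.217,-0.785,0.02],"yaw": 0,"fingers": 0.9}]}}

```text
clock: 16.75
eef_pos: [0.5472, -0.3533, 0.1998]
tool_rot: [-0.114, 0.993, 0.001, -0.001]
ft_force: [-0.2, 0.2, -0.2]
grip_width: 0.077
grasp_force: 0.0
```

```bash
python3 -c "
from h import *
c=cam('wrist');save(c,'g.png')
hsv=cv2.cvtColor(c['image'],cv2.COLOR_RGB2HSV);C=cloud(c)
m=(C[...,2]>.048)&(C[...,2]<.066);n,l,s,ct=cv2.connectedComponentsWithStats(m.astype(np.uint8))
for k in range(1,n):
  if s[k,4]>60:
    q=C[l==k];v,u=np.nonzero(l==k);(x,y),r=cv2.minEnclosingCircle(onplane(c,np.c_[u,v],.056)[:,:2].astype(np.float32))
    print(s[k],q.mean(0).round(4),q.min(0).round(4),q.max(0).round(4),'circ',x,y,r)
go([.546,-.355,.12],1.7985)"
```

```text
[ 225  140   56   55 2238] [ 0.5445 -0.3613  0.0561] [ 0.5205 -0.3858  0.0481] [ 0.5696 -0.3363  0.0587] circ 0.544884979724884 -0.3613288104534149 0.025008291006088257
t 16.8 pos [ 0.5474 -0.3531  0.2004] ydir 1.8005 j [-0.57  0.56  0.41  1.42  0.   -0.8 ] F [ 0.24 -0.34  0.42] w 0.0768 gf 0.0
delta [ 0.0059 -0.0056  0.2678] yaw 0.002506108301549875
```

View pics/g.png

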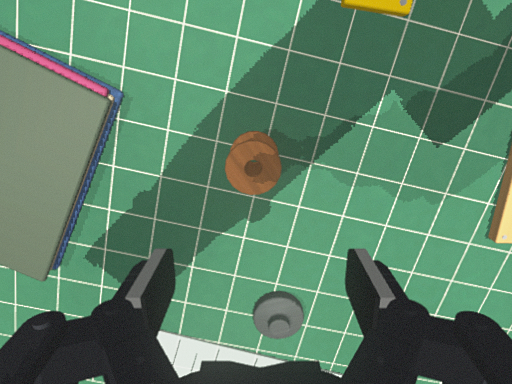

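The spool's top face is at (252,165), which gives (.545,-.361) with radius 25 mm at height .056, as it should be. Descend and grip the top flange.

>>> {"op": "jog_arm", "data": {"deltas": [{"delta_pos": [0.014,-0.024,0.1],"yaw": 0.002,"fingers": 0.9},{"delta_pos": [0.014,-0.024,0.25],"yaw": 0.002,"fingers": 0.9},{"delta_pos": [0.014,-0.024,0.38],"yaw": 0.002,"fingers": 0.9},{"delta_pos": [0.014,-0.024,0.48],"yaw": 0.002,"fingers": 0.9},{"delta_pos": [0.014,-0.024,0.575],"yaw": 0.002,"fingers": 0.9},{"delta_pos": [0.014,-0.024,0.575],"yaw": 0.002,"fingers": 0.9},{"delta_pos": [0.014,-0.024,0.575],"yaw": 0.002,"fingers": 0.9},{"delta_pos": [0.014,-0.024,0.575],"yaw": 0.002,"fingers": 0.9}]}}

```text
clock: 17.6
eef_pos: [0.5466, -0.363, 0.031]
tool_rot: [-0.113, 0.994, -0.001, 0.002]
ft_force: [-0.4, 0.3, 0.6]
grip_width: 0.0765
grasp_force: 0.0
```

>>> {"op": "jog_arm", "data": {"deltas": [{"delta_pos": [0,0,0],"yaw": 0,"fingers": 0.7},{"delta_pos": [0,0,0],"yaw": 0,"fingers": 0.6},{"delta_pos": [0,0,0],"yaw": 0,"fingers": 0.5},{"delta_pos": [0,0,0],"yaw": 0,"fingers": 0.45},{"delta_pos": [0,0,0],"yaw": 0,"fingers": 0.4},{"delta_pos": [0,0,0],"yaw": 0,"fingers": 0.4}]}}

```text
clock: 18.2
eef_pos: [0.5459, -0.3634, 0.031]
tool_rot: [-0.113, 0.994, -0.001, 0.001]
ft_force: [-0.8, 1.4, 5.8]
grip_width: 0.0473
grasp_force: 60.4
```

```bash
python3 -c "
from h import *
go([.459,.109,.2],1.7985)"
```

```text
t 18.2 pos [ 0.5459 -0.3634  0.031 ] ydir 1.797 j [-0.59  0.68  0.16  1.05  0.   -0.81] F [-0.79  1.43  5.81] w 0.0473 gf 60.4
delta [-0.0725  1.5982 -0.5664] yaw -0.0018973977012971103
```

Gripped. Lift and carry.

>>> {"op": "jog_arm", "data": {"deltas": [{"delta_pos": [0,0,-0.1],"yaw": 0,"fingers": 0.4},{"delta_pos": [0,0,-0.22],"yaw": 0,"fingers": 0.4},{"delta_pos": [0,0,-0.35],"yaw": 0,"fingers": 0.4},{"delta_pos": [0,0,-0.48],"yaw": 0,"fingers": 0.4},{"delta_pos": [0,0.1,-0.6],"yaw": 0,"fingers": 0.4},{"delta_pos": [-0.01,0.22,-0.6],"yaw": 0,"fingers": 0.4},{"delta_pos": [-0.02,0.36,-0.6],"yaw": 0,"fingers": 0.4},{"delta_pos": [-0.03,0.5,-0.6],"yaw": 0,"fingers": 0.4},{"delta_pos": [-0.036,0.64,-0.6],"yaw": 0,"fingers": 0.4},{"delta_pos": [-0.036,0.79,-0.6],"yaw": 0,"fingers": 0.4},{"delta_pos": [-0.036,0.79,-0.6],"yaw": 0,"fingers": 0.4}]}}

```text
clock: 19.3
eef_pos: [0.5007, -0.1251, 0.2093]
tool_rot: [-0.116, 0.993, 0.001, -0.0]
ft_force: [0.1, -0.7, -0.3]
grip_width: 0.0475
grasp_force: 61.7
```

```bash
python3 -c "
from h import *
go([.4592,.108,.2],1.7985)"
```

```text
t 19.3 pos [ 0.5007 -0.1251  0.2093] ydir 1.8027 j [-0.25  0.28  0.    1.29  0.   -0.48] F [ 0.09 -0.7  -0.3 ] w 0.0475 gf 61.7
delta [-0.044   0.7879  0.0325] yaw 0.005355389118754585
```

>>> {"op": "jog_arm", "data": {"deltas": [{"delta_pos": [-0.01,0.13,0],"yaw": 0.005,"fingers": 0.4},{"delta_pos": [-0.02,0.28,0],"yaw": 0.005,"fingers": 0.4},{"delta_pos": [-0.03,0.43,0],"yaw": 0.005,"fingers": 0.4},{"delta_pos": [-0.04,0.57,0],"yaw": 0.005,"fingers": 0.4},{"delta_pos": [-0.044,0.68,0],"yaw": 0.005,"fingers": 0.4},{"delta_pos": [-0.044,0.75,0],"yaw": 0.005,"fingers": 0.4},{"delta_pos": [-0.044,0.788,0],"yaw": 0.005,"fingers": 0.4},{"delta_pos": [-0.044,0.788,0],"yaw": 0.005,"fingers": 0.4},{"delta_pos": [-0.044,0.788,0],"yaw": 0.005,"fingers": 0.4},{"delta_pos": [-0.044,0.788,0],"yaw": 0.005,"fingers": 0.4}]}}

```text
clock: 20.3
eef_pos: [0.4624, 0.1027, 0.2085]
tool_rot: [-0.11, 0.994, -0.0, 0.0]
ft_force: [-0.3, 0.4, -0.7]
grip_width: 0.0473
grasp_force: 61.8
```

```bash
python3 -c "
from h import *
c=cam('wrist');save(c,'i.png');C=cloud(c)
m=(C[...,2]>.06)&(C[...,2]<.14);n,l,s,ct=cv2.connectedComponentsWithStats(m.astype(np.uint8))
for k in range(1,n):
  if s[k,4]>60:
    q=C[l==k];print(s[k],q.mean(0).round(4),q.min(0).round(4),q.max(0).round(4))
m=(C[...,2]>.21)&(C[...,2]<.26)
hsv=cv2.cvtColor(c['image'],cv2.COLOR_RGB2HSV);m&=(hsv[...,0]<20)&(hsv[...,1]>100)&(hsv[...,2]>50);q=C[m];print(m.sum())
if m.sum():print(q.mean(0),q.min(0),q.max(0))
go([.4592,.108,.136],1.7985)"
```

```text
[502  10  10  14 101] [0.3003 0.2604 0.0642] [0.2941 0.2577 0.06  ] [0.3036 0.2654 0.0704]
[ 45 127  11   8  63] [ 0.4661 -0.0806  0.0638] [ 0.4633 -0.0845  0.0601] [ 0.4697 -0.0782  0.0664]
[262 163  13  25 264] [0.4568 0.1066 0.0907] [0.454  0.1023 0.0607] [0.4627 0.112  0.1055]
10117
[0.46047953 0.10129489 0.23259686] [0.43724143 0.07686823 0.21000018] [0.48679372 0.1265975  0.23604159]
t 20.35 pos [0.4624 0.1027 0.2085] ydir 1.7911 j [ 0.22  0.2  -0.11  1.26 -0.   -0.  ] F [-1.    0.46 -0.98] w 0.0474 gf 61.8
delta [0.0064 0.0196 0.2416] yaw -0.009417897879237712
```

View pics/i.png

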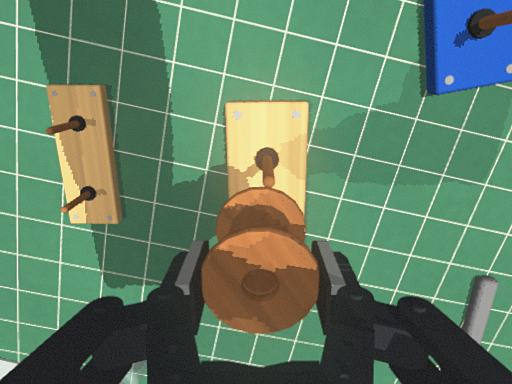

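The spool (top face centre at (260,282)) hangs level in the gripper, with its centre within 1 mm of the TCP axis. The near pin's tip is visible at (268,182). Correcting and coming just above the pin.

>>> {"op": "jog_arm", "data": {"deltas": [{"delta_pos": [0.005,0.02,0.1],"yaw": -0.009,"fingers": 0.4},{"delta_pos": [0.005,0.02,0.21],"yaw": -0.009,"fingers": 0.4},{"delta_pos": [0.005,0.02,0.21],"yaw": -0.009,"fingers": 0.4},{"delta_pos": [0.005,0.02,0.21],"yaw": -0.009,"fingers": 0.4},{"delta_pos": [0.005,0.02,0.21],"yaw": -0.009,"fingers": 0.4},{"delta_pos": [0.005,0.02,0.21],"yaw": -0.009,"fingers": 0.4}]}}

```text
clock: 20.95
eef_pos: [0.4607, 0.1095, 0.1472]
tool_rot: [-0.114, 0.993, 0.0, 0.002]
ft_force: [0.4, -0.1, -0.7]
grip_width: 0.047
grasp_force: 61.9
```

```bash
python3 -c "
from h import *
go([.4595,.1082,.061],1.7985)"
```

```text
t 20.95 pos [0.4607 0.1095 0.1472] ydir 1.7996 j [ 0.23  0.24 -0.22  1.1  -0.    0.  ] F [ 0.38 -0.09 -0.72] w 0.047 gf 61.9
delta [ 0.0059 -0.0032  0.2874] yaw 0.0014198270816917294
```

>>> {"op": "jog_arm", "data": {"deltas": [{"delta_pos": [0.005,-0.003,0],"yaw": 0.001,"fingers": 0.4},{"delta_pos": [0.005,-0.003,0],"yaw": 0.001,"fingers": 0.4},{"delta_pos": [0.005,-0.003,0.02],"yaw": 0.001,"fingers": 0.4},{"delta_pos": [0.005,-0.003,0.035],"yaw": 0.001,"fingers": 0.4},{"delta_pos": [0.005,-0.003,0.05],"yaw": 0.001,"fingers": 0.4},{"delta_pos": [0.005,-0.003,0.06],"yaw": 0.001,"fingers": 0.4},{"delta_pos": [0.005,-0.003,0.06],"yaw": 0.001,"fingers": 0.4}]}}

```text
clock: 21.65
eef_pos: [0.4575, 0.108, 0.1267]
tool_rot: [-0.114, 0.993, -0.0, -0.001]
ft_force: [-0.8, 0.4, -1.2]
grip_width: 0.0474
grasp_force: 61.9
```

>>> {"op": "jog_arm", "data": {"deltas": [{"delta_pos": [0,0,0.015],"yaw": 0,"fingers": 0.4},{"delta_pos": [0,0,0.03],"yaw": 0,"fingers": 0.4},{"delta_pos": [0,0,0.03],"yaw": 0,"fingers": 0.4}]}}

```text
clock: 21.95
eef_pos: [0.4574, 0.108, 0.1177]
tool_rot: [-0.114, 0.993, -0.0, -0.001]
ft_force: [0.2, 1.0, -0.7]
grip_width: 0.0475
grasp_force: 61.9
```

No contact at spool bottom .087, below the pin top at .105, so the pin is in the hole. Lower on with a 1.5 mm centring.

>>> {"op": "jog_arm", "data": {"deltas": [{"delta_pos": [-0.005,0,0.02],"yaw": 0,"fingers": 0.4},{"delta_pos": [-0.005,0,0.045],"yaw": 0,"fingers": 0.4},{"delta_pos": [-0.005,0,0.07],"yaw": 0,"fingers": 0.4},{"delta_pos": [-0.005,0,0.095],"yaw": 0,"fingers": 0.4},{"delta_pos": [-0.005,0,0.12],"yaw": 0,"fingers": 0.4},{"delta_pos": [-0.005,0,0.14],"yaw": 0,"fingers": 0.4},{"delta_pos": [-0.005,0,0.16],"yaw": 0,"fingers": 0.4},{"delta_pos": [-0.005,0,0.17],"yaw": 0,"fingers": 0.4},{"delta_pos": [-0.005,0,0.17],"yaw": 0,"fingers": 0.4}]}}

```text
clock: 22.85
eef_pos: [0.4591, 0.1084, 0.067]
tool_rot: [-0.114, 0.993, -0.0, -0.0]
ft_force: [0.8, 0.3, 0.5]
grip_width: 0.0472
grasp_force: 61.9
```

>>> {"op": "jog_arm", "data": {"deltas": [{"delta_pos": [0,0,0.005],"yaw": 0,"fingers": 0.4},{"delta_pos": [0,0,0.01],"yaw": 0,"fingers": 0.4},{"delta_pos": [0,0,0.01],"yaw": 0,"fingers": 0.4}]}}

```text
clock: 23.15
eef_pos: [0.4595, 0.1085, 0.0645]
tool_rot: [-0.114, 0.993, 0.0, 0.0]
ft_force: [0.2, 1.3, -0.5]
grip_width: 0.0475
grasp_force: 61.9
```

Now step down gently to contact with the seat (expected at TCP of about .059).

>>> {"op": "jog_arm", "data": {"deltas": [{"delta_pos": [0,0,0.005],"yaw": 0,"fingers": 0.4},{"delta_pos": [0,0,0.01],"yaw": 0,"fingers": 0.4},{"delta_pos": [0,0,0.01],"yaw": 0,"fingers": 0.4}]}}

```text
clock: 23.45
eef_pos: [0.4593, 0.1085, 0.0613]
tool_rot: [-0.114, 0.993, -0.0, -0.0]
ft_force: [-0.9, -0.7, 0.1]
grip_width: 0.0471
grasp_force: 61.9
```

>>> {"op": "jog_arm", "data": {"deltas": [{"delta_pos": [0,0,0.003],"yaw": 0,"fingers": 0.4},{"delta_pos": [0,0,0.005],"yaw": 0,"fingers": 0.4},{"delta_pos": [0,0,0.005],"yaw": 0,"fingers": 0.4}]}}

```text
clock: 23.75
eef_pos: [0.4594, 0.1085, 0.0599]
tool_rot: [-0.114, 0.993, -0.0, -0.0]
ft_force: [0.7, 0.4, -1.4]
grip_width: 0.047
grasp_force: 61.9
```

>>> {"op": "jog_arm", "data": {"deltas": [{"delta_pos": [0,0,0.002],"yaw": 0,"fingers": 0.4},{"delta_pos": [0,0,0.004],"yaw": 0,"fingers": 0.4},{"delta_pos": [0,0,0.004],"yaw": 0,"fingers": 0.4}]}}

```text
clock: 24.05
eef_pos: [0.4597, 0.1086, 0.059]
tool_rot: [-0.114, 0.993, 0.0, 0.0]
ft_force: [-0.6, -0.6, 1.8]
grip_width: 0.0472
grasp_force: 62.0
```

>>> {"op": "jog_arm", "data": {"deltas": [{"delta_pos": [0,0,0.001],"yaw": 0,"fingers": 0.4},{"delta_pos": [0,0,0.001],"yaw": 0,"fingers": 0.7},{"delta_pos": [0,0,0.001],"yaw": 0,"fingers": 0.9},{"delta_pos": [0,0,0.001],"yaw": 0,"fingers": 0.9},{"delta_pos": [0,0,0.001],"yaw": 0,"fingers": 0.9},{"delta_pos": [0,0,0.001],"yaw": 0,"fingers": 0.9}]}}

```text
clock: 24.65
eef_pos: [0.4593, 0.1085, 0.0583]
tool_rot: [-0.114, 0.993, -0.0, -0.0]
ft_force: [0.7, -0.4, 0.5]
grip_width: 0.0771
grasp_force: 0.0
```

>>> {"op": "jog_arm", "data": {"deltas": [{"delta_pos": [0,0,-0.08],"yaw": 0,"fingers": 0.9},{"delta_pos": [0,0,-0.2],"yaw": 0,"fingers": 0.9},{"delta_pos": [0,0,-0.35],"yaw": 0,"fingers": 0.9},{"delta_pos": [0,0,-0.5],"yaw": 0,"fingers": 0.9},{"delta_pos": [0,0,-0.5],"yaw": 0,"fingers": 0.9},{"delta_pos": [0,0,-0.5],"yaw": 0,"fingers": 0.9}]}}

```text
clock: 25.25
eef_pos: [0.4603, 0.1087, 0.2096]
tool_rot: [-0.114, 0.993, 0.0, 0.002]
ft_force: [-0.0, -0.3, -0.8]
grip_width: 0.077
grasp_force: 0.0
```

```bash
python3 -c "
from h import *
c=cam('wrist');b=cam('scene');C=cloud(c)
m=(C[...,2]>.075)&(C[...,2]<.14);n,l,s,ct=cv2.connectedComponentsWithStats(m.astype(np.uint8))
for k in range(1,n):
  if s[k,4]>60:
    q=C[l==k];print(s[k],np.median(q,0).round(4),q.min(0).round(4),q.max(0).round(4))
go([.4595,.1082,.2],1.7985)
q=cv2.resize(b['image'][150:250,220:320,::-1],None,fx=3,fy=3,interpolation=cv2.INTER_CUBIC);w=cv2.resize(c['image'][:,:,::-1],(400,300))
cv2.imwrite('pics/k.png',np.hstack([w,q]))"
```

```text
[ 230  147   60   58 2658] [0.4577 0.1069 0.0843] [0.4353 0.0827 0.0751] [0.4844 0.1322 0.1054]
[254 279  12  44 457] [0.5628 0.1313 0.1062] [0.5606 0.1271 0.075 ] [0.5703 0.137  0.126 ]
t 25.35 pos [0.4585 0.1083 0.2072] ydir 1.7993 j [ 0.23  0.2  -0.11  1.26 -0.    0.  ] F [ 0.23 -0.11 -1.1 ] w 0.0768 gf 0.0
delta [-0.0031 -0.001   0.0241] yaw 0.0009737665166123054
```

View pics/k.png

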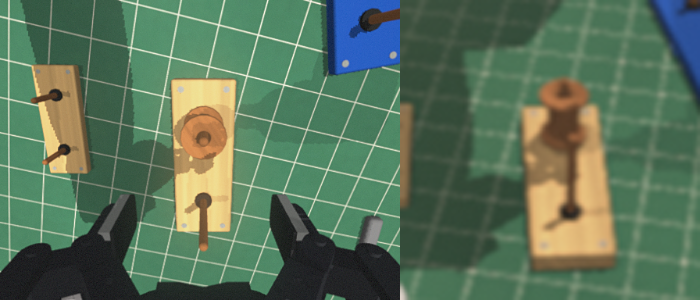

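The spool (wrist view (203,132)) sits on the near, tight pin. Its top face is at .0843, against .084 expected when fully home. The loose pin at (203,225) still stands with its top at .126, and the gripper is clear.

```bash
python3 -c "
from h import *
print(bot.job_done())"
```

```text
the job is handed in; nothing more can be done
None
```

The near pin is the tight one: it held a 10 N pull for over a second without moving and now carries the spool fully home. The far pin is loose: it slid at about 3 N and stands drawn up about 2 cm. The job is handed in at about 25 s.

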